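Slide the loaded throwing bat out over the edge of the plaster slab

TASK

On the plaster slab, push the rectangular plywood bat, with the cup standing on it, towards the slab's left-hand edge (the robot's left) until the pencil line across the bat lies right over that edge and the bat's end sticks out square by 60 mm, so that the next person can get their fingers under it. Only slide it with the fingertips: do not lift or tip the bat, do not touch the cup, which must ride along standing where it is on the bat, and leave the round bat with its bowl and everything else where they are. Finish with the hand clear.

Things in the scene. Friction and masses are not known exactly. Their poses are not given: they have to be found in the camera images.
- slab: Fixed off-white plaster slab lying on the table, 360 mm (its x) by 340 mm (its y), top face 60 mm above its origin. Origin: centre of its underside; z up. Its +y points to the robot's left, give or take 15 degrees; the left-hand edge is the whole +y side.
- slab_edge (a point): Middle of the top of the slab's left-hand (+y) edge, at (0, 170, 60) mm in the slab's frame; axes as the slab's. y is the outward direction, square to the edge.
- bat: Loose flat plywood board, 130 (its x) by 200 (its y) by 10 mm thick, about 0.22 kg, lying flat and wholly on the near or far half of the slab, up to 11 degrees askew to it. Origin: centre of its underside; z up. Its +y end is the one to stick out. Slides with a few newtons of friction; at first at least 50 mm of slab lie free behind its -y end.
- bat_line (a point): Middle of the dark pencil line drawn across the top of the bat (along its x), at (0, 40, 10) mm in the bat's frame, 60 mm from its +y end.
- cup: Loose round terracotta cup, 68 mm across the rim and 68 mm high, 0.11 to 0.22 kg, standing upright on the bat within 10 mm of its centre in x and in y. Origin: centre of its underside. It rides along by friction alone.
- round_bat: Loose round plywood bat, 124 mm across, 10 mm thick, lying on the other half of the slab beside the rectangular bat, its centre about 175 mm from the other's across the slab and up to 50 mm ahead of or behind it. Origin: centre of its underside. To be left alone.
- bowl: Loose terracotta bowl, 100 mm across, 45 mm high, standing on the round bat. Origin: centre of its underside. To be left alone.
- jar: Closed glass jar, 60 mm across, 80 mm high, upright on the table to the right of the slab. Origin: centre of its underside. To be left alone.
- brush: Brush lying on the table to the right of the slab. To be left alone.
- rib: Flat dark wooden rib, about 110 x 45 x 6 mm, lying on the table to the left of the slab. To be left alone.
- kiln_prop: Pale ceramic tube, 44 mm across, 70 mm high, upright on the table to the left of the slab. Origin: centre of its underside. To be left alone.
- trim_tool: Trimming tool with a wooden handle and a wire loop, about 175 mm long, lying on the table to the left of the slab. To be left alone.
Mind the look-alikes: they are no part of the job. Leave any green or red look-alike of the bat alone.

How it is judged:
By the outcome, as a careful person would: the job done as asked, in the order asked, and still so for the second after the job is handed in, with the robot touching nothing.
It also fails if it takes over 42 s, if anything falls off the work surface, if the arm or the gripper's body presses on something with over 40 N, if the wrist force passes 120 N, or if a joint passes its speed limit or range.

ROBOT

A 6-joint arm with a two-finger parallel gripper is mounted at the origin on the work surface. World frame = base frame: x ahead of the robot, y to its left, z up, the work surface at z = 0. Lengths are in mm, angles in rad, forces in N, time in s.
With the tool pointing down it reaches from about 200 to 875 mm from the base axis. Payload 3.4 kg.
Tool frame: the origin (TCP) lies on the centre line of the jaws, within the pads' length; the fingertips stand 17 mm ahead of it and the grasp point (between the pads) lies 2 mm behind it; z points along the fingers, y is the direction in which the jaws open and shut (so a half turn about z gives the same grasp; the last joint's range is limited). The gripper opens to 94 mm and grips with 3 to 60 N. Pads are 16 mm wide; open, the fingers measure 119 mm over their backs; the gripper's body (75 mm by 177 mm) begins 78 mm behind the grasp point.
Start: joints at [-1.39, 0.276, 1.505, -0, 1.361, -0.121], TCP at [170.912, -549.047, 222.493] pointing down, gripper open.
Joint ranges: [-2.89, 2.89], [-0.75, 2.08], [0.22, 2.7], [-1.18, 4.32], [0.11, 2.71], [-2.7, 2.7]. Speed limits (rad/s): [2.57, 2.57, 3.14, 3.14, 3.14, 3.14].

INTERFACE

Orientations are given as a unit quaternion [w, x, y, z].
In Python, from rig import env gives the robot as it stands.
- The arm moves only by the tool send_rows, never from a script. Its argument "increments" is one flat list of numbers, 5 for each row, row after row: the closure in counts, from 0 (fully open) to 255 (shut), then the shift along the tool's x, y, z in mm, then the turn about the tool's z in rad. A call has 1 to 8 rows; each row is the pose to reach, as a shift and turn from the pose commanded when the call began, along the tool's axes at that moment; what a row does not reach only later rows make up. A row lasts 1/12 s, in which the tool goes at most 41.7 mm and 7.16 degrees, less where a joint would pass 70% of its speed; a pose out of reach is approached as far as the arm can. A call with a gripper value outside its range is refused whole. The fingers move at their own pace and stop on an object; "force" is the grip in N (left out, the last holds). Time passes only in rows, so rows that repeat a pose let the fingers close. It gives the time, the measured TCP pose, the force and the opening at its end, in the units of the state.
- env.state(): the state, without advancing time (a new reading comes with each control period).
- env.camera(name): name is "scene" or "top"; returns a dict with "img" (420x560x3 uint8, blue, green, red), "K" (3x3 intrinsics, pixels), "dist" ([k1, k2, p1, p2, k3] as OpenCV has them; the pictures are not rectified), "R" (3x3) and "t" (3): a world point X has camera coordinates R X + t. Camera axes: x right, y down, z forward; pixel columns grow to the right and rows downward; lengths in mm; the calibration is good to about 2 mm. A picture is of the moment at which its call begins. There is no depth.
- env.hand_in(): hands the job in, once; it reports no verdict.
The state is a dict: "time": time; "qpos": joint angles; "joint_velocities": joint speeds; "tau": joint torques, N m; "position": TCP position; "ee_rot": TCP orientation; "ft_force": force on the tool from outside, world axes, zero at the start; "wrist_torque": the same for the moment, N m; "finger_gap": finger opening in mm.
Only numpy, scipy, OpenCV 4.12 (cv2) and the standard library are available. Lean on these libraries where they do the work, as an engineer would, in place of code of your own. Each camera call takes 0.05 s, during which the arm holds its last target. There are 200 camera calls.

## Working session

There is one attempt and no reset: what is moved stays moved. The work goes in short steps, Python scripts to look and compute and a tool call to move; the robot and the scene stay as the last step left them, time stands still between calls to the robot, and variables do not carry over. Pictures are saved under pics/ and viewed, about 8 in all and at most 12, crops included, and the job is handed in when it is done.

Besides the shell and the picture viewer there is one more tool, called after "Emit:" by a JSON object that holds its "method" and its "body". send_rows: Moves the arm, as the interface text tells. Its arguments: {"type":"object","properties":{"increments":{"type":"array"},"force":{"type":"number"}},"required":["increments"]}

```bash
mkdir -p pics; python3 - <<'E'
from rig import env
import cv2
for n in("scene","top"):
    c=env.camera(n);cv2.imwrite(f"pics/{n}0.png",c["img"]);print(n,c["K"],c["dist"],c["R"],c["t"])
s=env.state();print(s)
E
```

```text
scene [[525.27318042   0.         274.81316056]
 [  0.         525.27318042 203.26010142]
 [  0.           0.           1.        ]] [-0.05755186  0.          0.          0.          0.        ] [[ 0.20513831  0.9786407  -0.01344109]
 [ 0.77770563 -0.17132622 -0.60483161]
 [-0.59421564  0.11362092 -0.79623995]] [ -87.8058831  -285.87341229 1723.55145666]
top [[425.89753386   0.         283.88890303]
 [  0.         425.89753386 210.53164069]
 [  0.           0.           1.        ]] [-0.08006481  0.          0.          0.          0.        ] [[ 0.0056696  -0.99995178 -0.00801786]
 [-0.99256595 -0.00465255 -0.12161907]
 [ 0.1215759   0.00864779 -0.99254447]] [  -6.44036107  426.65470299 1429.43675368]
{'time': 0.1, 'qpos': array([-1.38997141e+00,  2.76518674e-01,  1.50597309e+00, -1.21532772e-05,
        1.36071356e+00, -1.20940588e-01]), 'joint_velocities': array([ 0.00015989, -0.00274672, -0.00313758, -0.00087883, -0.00115789,
       -0.00075574]), 'tau': array([ 1.43402598e-03, -4.05454910e+01, -2.37780243e+01,  7.01161008e-02,
        2.98333028e-02, -4.91101116e-05]), 'position': array([ 170.83100368, -548.54065022,  221.71201377]), 'ee_rot': array([-8.05795801e-04,  9.88638263e-01,  1.50312125e-01, -3.00791608e-05]), 'ft_force': array([-0.55341445,  0.08452241, -0.91979703]), 'wrist_torque': array([-0.01146708, -0.02854732, -0.00605125]), 'finger_gap': 93.47845451815087}
```

View pics/top0.png

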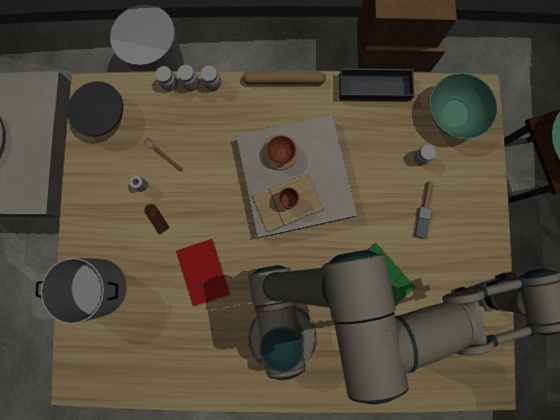

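View pics/scene0.png

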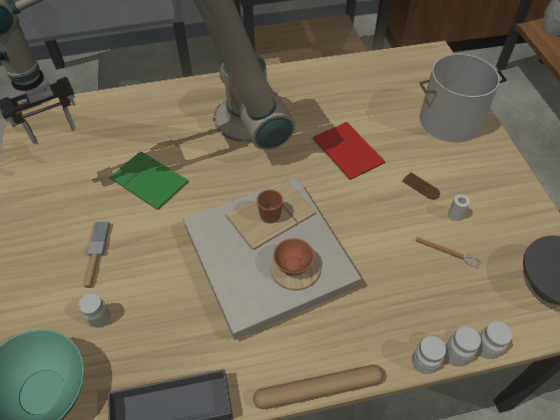

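The top view shows the slab at about (237–355, 117–235) px. The wooden rectangular bat with the cup is at (288,202) on the near half, and the round bat with the bowl is at (282,152). The look-alikes are the red board (203,272) and the green one (390,270), both on the table. The bat meant is the plywood one on the slab, carrying the cup and the pencil line. I'll confirm it in an enlarged crop.

```bash
python3 - <<'E'
import cv2
a=cv2.imread("pics/top0.png")[112:240,232:362]
a=cv2.resize(a,None,fx=4.6,fy=4.6,interpolation=cv2.INTER_CUBIC);cv2.imwrite("pics/topc.png",cv2.convertScaleAbs(a,alpha=1.4))
a=cv2.imread("pics/scene0.png")[175:340,175:365]
a=cv2.resize(a,None,fx=3.6,fy=3.6,interpolation=cv2.INTER_CUBIC);cv2.imwrite("pics/scenec.png",cv2.convertScaleAbs(a,alpha=1.2))
E
```

```text
(no output)
```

View pics/topc.png

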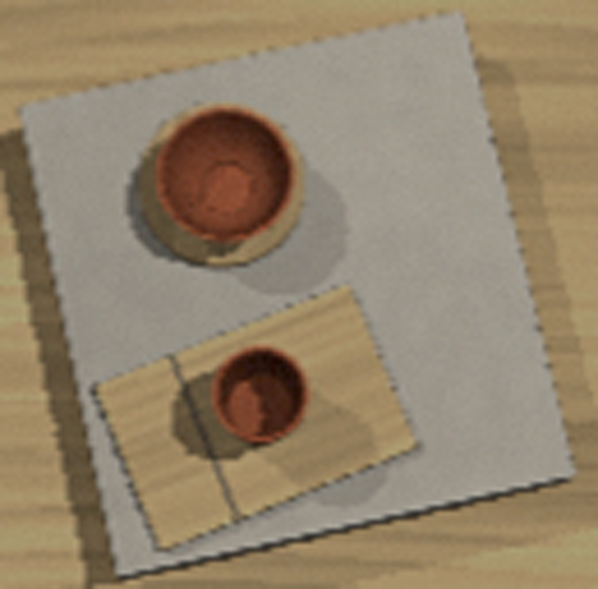

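View pics/scenec.png

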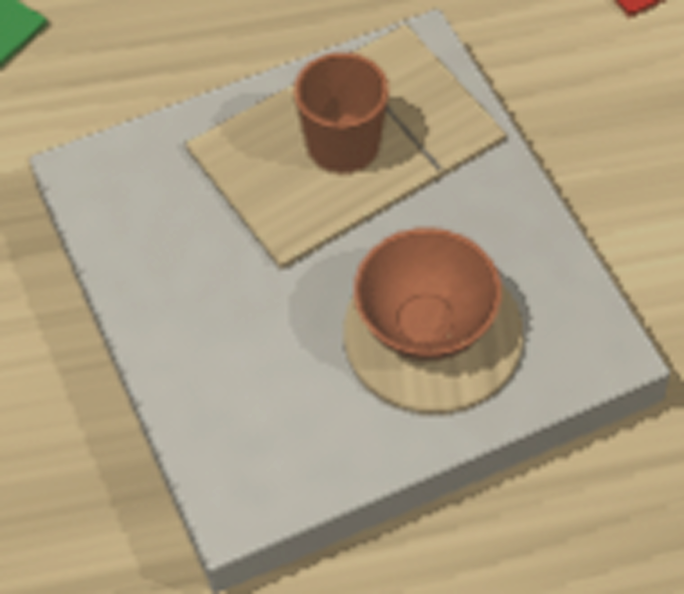

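```bash
cat >h.py <<'E'
import numpy as np,cv2,json
from scipy.optimize import least_squares
from rig import env
def cams():return {n:env.camera(n) for n in("scene","top")}
def proj(c,P):
    return cv2.projectPoints(np.float64(P).reshape(-1,1,3),cv2.Rodrigues(c["R"])[0],np.float64(c["t"]),c["K"],np.float64(c["dist"]))[0].reshape(-1,2)
def uncrop(uv,x0,y0,f):return (np.array(uv)+.5)/f-.5+[x0,y0]
def place(p,L,z):
    c,s=np.cos(p[2]),np.sin(p[2]);L=np.float64(L)
    return np.c_[p[0]+c*L[:,0]-s*L[:,1],p[1]+s*L[:,0]+c*L[:,1],np.full(len(L),z)]
def fit(obs,z,p0):  # obs: list of (cam, local pts, px)
    r=least_squares(lambda p:np.concatenate([(proj(c,place(p,L,z))-px).ravel() for c,L,px in obs]),p0,x_scale=[1,1,.01],loss='soft_l1')
    return r.x,np.round(r.fun.reshape(-1,2),1)
E
python3 - <<'E'
from h import *
C=cams()
T=lambda u:uncrop(u,232,112,4.6)
S=lambda u:uncrop(u,175,175,3.6)
# slab x ahead(+): top image up. local order: (far,left),(far,right),(near,right),(near,left)
sl=[(180,170),(180,-170),(-180,-170),(-180,170)]
bt=[(65,100),(65,-100),(-65,-100),(-65,100),(65,40),(-65,40)]
ts=T([(20,106),(463,12),(577,477),(118,578)]);tb=T([(94,386),(350,285),(420,444),(162,550),(173,355),(239,519)])
ss=S([(670,375),(210,570),(30,158),(440,10)]);sb=S([(506,138),(283,266),(187,146),(405,24),(438,170)])
for z,L,t,s in((60,sl,ts,ss),(70,bt,tb,sb)):
    for o in([(C["top"],L,t)],[(C["scene"],L[:len(s)],s)],[(C["top"],L,t),(C["scene"],L[:len(s)],s)]):
        p,r=fit(o,z,[550,0,.2]);print(np.round(p,3),r.tolist())
    if z==60: P=p
d=p-P;c,s=np.cos(P[2]),np.sin(P[2]);print("bat in slab",c*d[0]+s*d[1],-s*d[0]+c*d[1],np.degrees(d[2]))
print("line mid",place(p,[(0,40),(0,-100),(0,0)],70),"target c",place(P,[(c*d[0]+s*d[1],130)],70))
E
```

```text
[ 5.4553e+02 -4.3380e+01  2.2100e-01] [[-0.2, -0.1], [0.1, -0.2], [0.0, 0.1], [0.1, 0.0]]
[ 5.49738e+02 -4.22110e+01  2.21000e-01] [[0.5, -0.2], [-0.4, 0.6], [-0.3, -0.2], [0.2, -0.5]]
[ 5.47899e+02 -4.26180e+01  2.21000e-01] [[-0.4, -0.7], [-0.1, -0.8], [-0.2, -0.6], [-0.1, -0.7], [0.1, -0.8], [-0.7, -0.1], [-0.5, -0.8], [-0.1, -1.0]]
[ 4.50038e+02 -1.62510e+01  3.94000e-01] [[0.2, -0.1], [-0.0, -0.6], [-0.1, 0.4], [0.0, 0.3], [-0.3, -0.2], [0.1, 0.1]]
[ 4.53431e+02 -1.54170e+01  4.01000e-01] [[0.3, -1.0], [-0.5, 0.3], [-0.7, -0.3], [-0.1, -0.0], [1.1, 0.8]]
[ 4.51542e+02 -1.57830e+01  3.99000e-01] [[0.1, -0.4], [-0.3, -1.1], [-0.2, -0.2], [0.0, -0.1], [-0.5, -0.5], [0.1, -0.3], [0.0, -1.5], [-0.8, -0.4], [-0.9, -0.9], [-0.2, -0.5], [0.7, 0.3]]
bat in slab -88.12624155698448 47.313734520233766 10.174950912692028
line mid [[ 436.01325669   21.07929371   70.        ]
 [ 490.36380081 -107.9401558    70.        ]
 [ 451.54198358  -15.78340615   70.        ]] target c [[433.40775725  64.88981329  70.        ]]
```

Emit:
{"method": "send_rows", "body": {"increments": [40,438,-301,0,-1.668,40,438,-301,0,-1.668,40,438,-301,0,-1.668,40,438,-301,0,-1.668,40,438,-301,0,-1.668,40,438,-301,0,-1.668,40,438,-301,0,-1.668,40,438,-301,0,-1.668], "force": 20}}

```text
time: 0.87
position: [377.9, -285.3, 222.5]
ee_rot: [0.0, 0.794, 0.608, 0.0]
ft_force: [0.9, -0.8, 0.1]
finger_gap: 79.2
```

```bash
cat >>h.py <<'E'
def need(x,y,z,yaw):
    from scipy.spatial.transform import Rotation as Ro
    s=env.state();q=s["ee_rot"];R=Ro.from_quat([q[1],q[2],q[3],q[0]]).as_matrix()
    d=R.T@(np.array([x,y,z])-s["position"]);a=np.arctan2(R[1,1],R[0,1])
    print("t",round(s["time"],2),"pos",s["position"].round(1),"yaw",a.round(3),"F",s["ft_force"].round(1),"gap",s["finger_gap"].round(1),"q",s["qpos"].round(2),"tilt",R[:2,2].round(3))
    print("shift",d.round(1),"turn",(-(yaw-a)).round(3))
E
python3 -c "
from h import *
need(500.1,-131,222,.399)"
```

```text
Traceback (most recent call last):
  File "h.py", line 18, in need
    print("t",round(s["time"],2),"pos",s["position"].round(1),"yaw",a.round(3),"F",s["ft_force"].round(1),"gap",s["finger_gap"].round(1),"q",s["qpos"].round(2),"tilt",R[:2,2].round(3))
                                                                                                                ^^^^^^^^^^^^^^^^^^^^^
AttributeError: 'float' object has no attribute 'round'
```

```bash
sed -i 's/s\["finger_gap"\].round(1)/round(s["finger_gap"],1)/' h.py
python3 -c "
from h import *
need(500.1,-131,222,.399)"
```

```text
t 0.87 pos [ 377.9 -285.3  222.5] yaw -0.263 F [ 0.9 -0.8  0.1] gap 79.2 q [-0.79  0.12  1.71  0.    1.31 -0.53] tilt [ 0. -0.]
shift [180.8  77.9   0.5] turn -0.662
```

Emit:
{"method": "send_rows", "body": {"increments": [40,181,78,0,-0.662,40,181,78,0,-0.662,40,181,78,0,-0.662,40,181,78,0,-0.662,40,181,78,0,-0.662,40,181,78,0,-0.662,40,181,78,0,-0.662,40,181,78,0,-0.662]}}

```text
time: 1.53
position: [500.2, -133.1, 222.2]
ee_rot: [-0.0, 0.556, 0.831, -0.0]
ft_force: [0.1, 0.0, 0.4]
finger_gap: 79.4
```

```bash

python3 -c "
from h import *
need(500.1,-131,81,.399)"
```

```text
t 1.53 pos [ 500.2 -133.1  222.2] yaw 0.393 F [0.1 0.  0.4] gap 79.4 q [-0.39  0.19  1.62 -0.    1.33 -0.79] tilt [-0.001 -0.   ]
shift [  2.    0.8 141.2] turn -0.006
```

Emit:
{"method": "send_rows", "body": {"increments": [40,0,0,35,0,40,0,0,70,0,40,0,0,100,0,40,0,0,120,0,40,0,0,132,0,40,0,0,138,0,40,0,0,141,0,40,0,0,141,0]}}

```text
time: 2.2
position: [500.1, -134.1, 81.4]
ee_rot: [-0.0, 0.556, 0.831, -0.0]
ft_force: [1.0, 0.4, -0.7]
finger_gap: 79.4
```

```bash

python3 - <<'E'
from h import *
need(490.4,-108,81,.399)
c=env.camera("top");a=c["img"][112:240,232:362]
a=cv2.resize(a,None,fx=4.6,fy=4.6,interpolation=cv2.INTER_CUBIC)
b=env.camera("scene")["img"][160:290,175:365];b=cv2.resize(b,None,fx=4,fy=4,interpolation=cv2.INTER_CUBIC)
cv2.imwrite("pics/s1.png",b)
E
```

```text
t 2.2 pos [ 500.1 -134.1   81.4] yaw 0.391 F [ 1.   0.4 -0.7] gap 79.4 q [-0.4   0.31  1.84 -0.    0.99 -0.79] tilt [-0. -0.]
shift [27.8  1.   0.4] turn -0.008
```

View pics/s1.png

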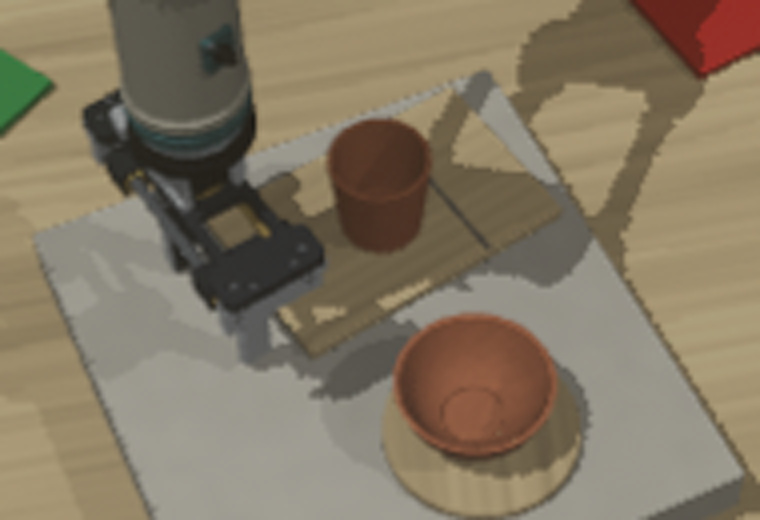

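The fingers are down behind the bat's right-hand end, at about (260,340) and (175,255) in the crop. They are clear of the cup (380,190) and the round bat. I'll approach gently until they touch.

Emit:
{"method": "send_rows", "body": {"increments": [40,3,0.5,0,-0.008,40,7,1,0,-0.008,40,11,1,0,-0.008,40,14,1,0,-0.008,40,17,1,0,-0.008,40,19,1,0,-0.008,40,21,1,0,-0.008,40,23,1,0,-0.008]}}

```text
time: 2.97
position: [493.0, -112.1, 81.6]
ee_rot: [0.001, 0.552, 0.834, -0.0]
ft_force: [0.8, -1.4, -1.1]
finger_gap: 79.2
```

```bash

python3 - <<'E'
from h import *
need(467,-38.2,81,.221)
E
```

```text
t 2.97 pos [ 493.  -112.1   81.6] yaw 0.402 F [ 0.8 -1.4 -1.1] gap 79.2 q [-0.36  0.3   1.86 -0.    0.98 -0.76] tilt [ 0.001 -0.001]
shift [78.2  4.9  0.5] turn 0.181
```

Emit:
{"method": "send_rows", "body": {"increments": [40,2,0,0,0.005,40,4,0,0,0.011,40,7,0.1,0,0.02,40,10,0.1,0,0.028,40,13,0.2,0,0.037,40,16,0.4,0,0.045,40,19,0.5,0,0.054,40,22,0.7,0,0.062]}}

```text
time: 3.63
position: [484.4, -91.1, 81.6]
ee_rot: [0.0, 0.578, 0.816, -0.0]
ft_force: [0.0, -3.8, 2.1]
finger_gap: 79.2
```

```bash

python3 - <<'E'
from h import *
need(467,-38.2,81,.221)
b=env.camera("scene")["img"][160:290,175:365];b=cv2.resize(b,None,fx=4,fy=4,interpolation=cv2.INTER_CUBIC)
cv2.imwrite("pics/s2.png",b)
E
```

```text
t 3.63 pos [484.4 -91.1  81.6] yaw 0.338 F [ 0.  -3.8  2.1] gap 79.2 q [-0.33  0.28  1.89 -0.    0.97 -0.66] tilt [ 0. -0.]
shift [55.7  1.1  0.5] turn 0.117
```

View pics/s2.png

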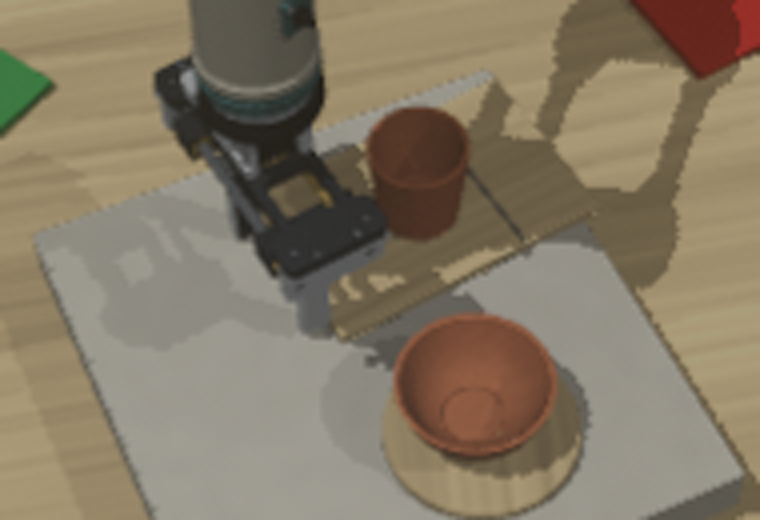

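The bat and cup have moved together. The far line end is now at (520,238) in the crop, and the cup still sits next to the line as before. I'll keep pushing.

Emit:
{"method": "send_rows", "body": {"increments": [40,2.5,0,0,0.007,40,5,0,0,0.015,40,8,0.1,0,0.024,40,11,0.2,0,0.032,40,14,0.3,0,0.041,40,17,0.4,0,0.05,40,20,0.6,0,0.059,40,22,0.7,0,0.064]}}

```text
time: 4.35
position: [477.7, -69.8, 81.5]
ee_rot: [-0.0, 0.604, 0.797, -0.0]
ft_force: [0.0, -3.8, 1.3]
finger_gap: 79.4
```

Emit:
{"method": "send_rows", "body": {"increments": [40,2,0,0,0.007,40,4,0,0,0.014,40,7,0.1,0,0.024,40,10,0.2,0,0.032,40,13,0.3,0,0.041,40,16,0.4,0,0.05,40,18,0.6,0,0.053,40,19,0.7,0,0.053]}}

```text
time: 5.02
position: [473.4, -51.3, 81.4]
ee_rot: [-0.0, 0.625, 0.781, 0.0]
ft_force: [-0.3, -3.5, 1.2]
finger_gap: 79.3
```

```bash

python3 - <<'E'
from h import *
need(467,-38.2,81,.221)
a=env.camera("top")["img"][150:240,222:342]
a=cv2.resize(a,None,fx=6,fy=6,interpolation=cv2.INTER_CUBIC);cv2.imwrite("pics/t3.png",cv2.convertScaleAbs(a,alpha=1.4))
b=env.camera("scene")["img"][165:265,225:365];b=cv2.resize(b,None,fx=5.5,fy=5.5,interpolation=cv2.INTER_CUBIC)
cv2.imwrite("pics/s3.png",b)
E
```

```text
t 5.02 pos [473.4 -51.3  81.4] yaw 0.222 F [-0.3 -3.5  1.2] gap 79.3 q [-0.25  0.26  1.92  0.    0.96 -0.48] tilt [0. 0.]
shift [14.2 -3.4  0.4] turn 0.001
```

View pics/s3.png

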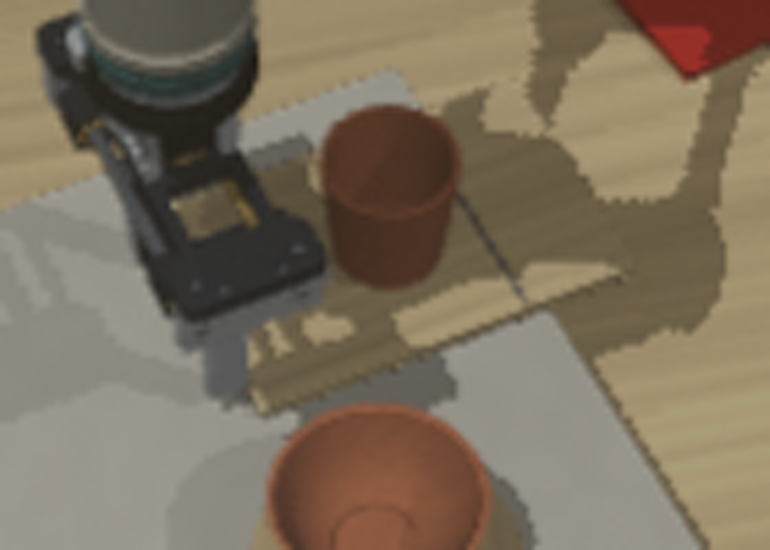

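View pics/t3.png

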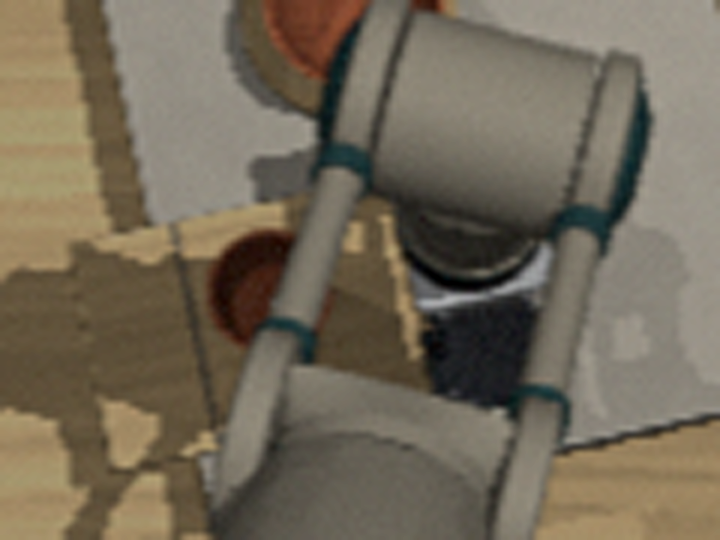

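The line at (175,224) in the top crop is still about 25 px (roughly 14 mm) inside the slab edge at (150,225). The bat looks nearly square, and the cup has not moved on it. Next I'll measure what remains, using each camera's own slab fit.

```bash
cat >>h.py <<'E'
SL={"top":[545.53,-43.38,.221],"scene":[549.74,-42.21,.221]}
def inslab(n,L,px,c):
    p,r=fit([(c,L,px)],70,[440,50,.22]);P=SL[n];d=p-P;cc,s=np.cos(P[2]),np.sin(P[2])
    print(n,"bat in slab x %.1f y %.1f yaw %.2f deg"%(cc*d[0]+s*d[1],-s*d[0]+cc*d[1],np.degrees(d[2])),r.tolist())
E
python3 - <<'E'
from h import *
C=cams()
inslab("scene",[(65,40),(65,100),(65,-100)],uncrop([(526,302),(622,268),(262,412)],225,165,5.5),C["scene"])
inslab("top",[(65,40),(65,100),(-65,100),(65,-100)],uncrop([(175,224),(77,247),(113,470),(385,168)],222,150,6),C["top"])
E
```

```text
scene bat in slab x -77.9 y 114.1 yaw 1.04 deg [[-0.4, 0.6], [1.9, -1.3], [-0.5, 0.2]]
top bat in slab x -74.9 y 117.3 yaw 0.23 deg [[-0.5, -0.3], [-1.7, -0.2], [0.3, 0.5], [5.4, 0.0]]
```

Emit:
{"method": "send_rows", "body": {"increments": [40,1.5,0,0,0,40,3.5,0,0,0,40,6,0,0,0,40,8,0,0,0,40,10,0,0,0,40,11,0,0,0,40,12,0,0,0,40,12,0,0,0]}}

```text
time: 5.88
position: [470.5, -39.6, 81.3]
ee_rot: [-0.0, 0.624, 0.781, 0.0]
ft_force: [0.5, -0.1, 0.2]
finger_gap: 79.1
```

```bash
python3 -c "
from h import *
need(467,-38.2,81,.221)"
```

```text
t 5.88 pos [470.5 -39.6  81.3] yaw 0.222 F [ 0.5 -0.1  0.2] gap 79.1 q [-0.23  0.25  1.93  0.    0.96 -0.45] tilt [-0.  0.]
shift [ 2.2 -3.1  0.3] turn 0.001
```

Emit:
{"method": "send_rows", "body": {"increments": [40,-6,0,0,0,40,-20,0,0,0,40,-30,0,-30,0,40,-50,0,-70,0,40,-80,0,-100,0,40,-110,0,-120,0,40,-140,0,-130,0,40,-160,0,-130,0]}}

```text
time: 6.55
position: [508.1, -199.7, 214.8]
ee_rot: [0.004, 0.625, 0.781, 0.001]
ft_force: [-0.1, -0.1, 0.7]
finger_gap: 79.3
```

```bash

python3 - <<'E'
from h import *
need(467,-38.2,81,.221)
a=env.camera("top")["img"][150:240,222:342]
a=cv2.resize(a,None,fx=6,fy=6,interpolation=cv2.INTER_CUBIC);a=cv2.convertScaleAbs(a,alpha=1.4)[:,:500]
b=env.camera("scene")["img"][165:265,225:365];b=cv2.resize(b,None,fx=5.5,fy=5.5,interpolation=cv2.INTER_CUBIC)
cv2.imwrite("pics/t4.png",a);cv2.imwrite("pics/s4.png",b)
E
```

```text
t 6.55 pos [ 508.1 -199.7  214.8] yaw 0.221 F [-0.1 -0.1  0.7] gap 79.3 q [-0.5   0.23  1.58 -0.    1.32 -0.72] tilt [ 0.006 -0.004]
shift [167.2  -5.5 133. ] turn -0.0
```

View pics/t4.png

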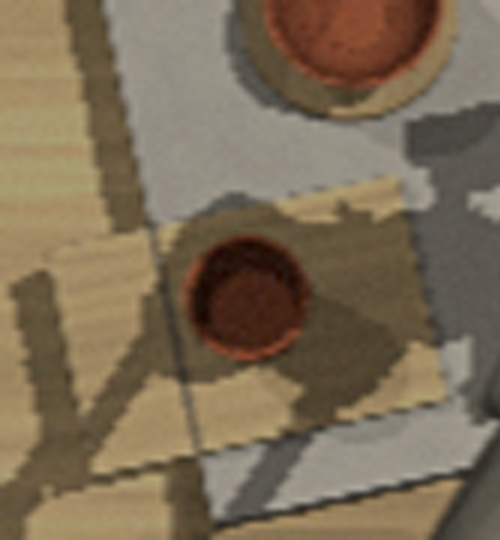

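View pics/s4.png

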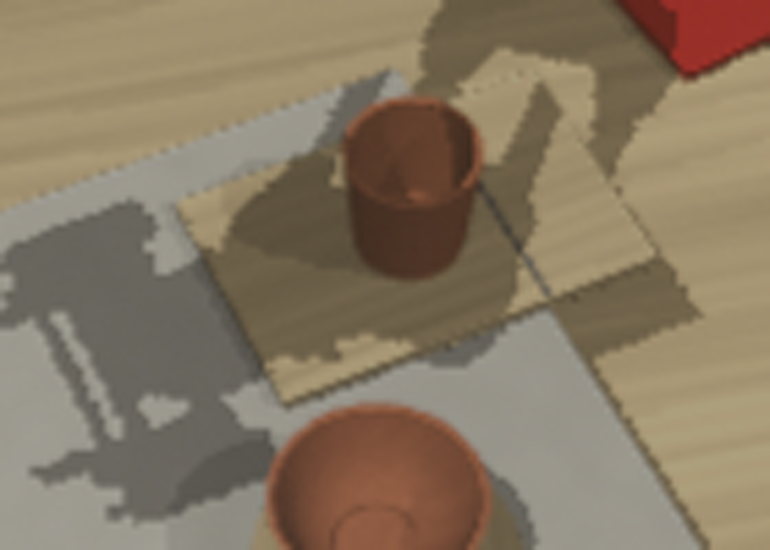

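Top crop: the pencil line runs from (152,228) to (200,455), practically continuing the slab edge, which shows at (150,222) and (203,460). The cup is at (247,298), upright. The hand is clear. Now the fit:

```bash
python3 - <<'E'
from h import *
C=cams()
L=[(65,40),(65,100),(65,-100),(-65,-100)]
inslab("scene",L,uncrop([(550,297),(658,255),(286,405),(177,207)],225,165,5.5),C["scene"])
L=[(65,40),(-65,40),(65,-100),(-65,-100)]
inslab("top",L,uncrop([(152,228),(200,455),(399,177),(443,402)],222,150,6),C["top"])
# direct: predicted target line (slab y=170,z=70) and slab edge in the top crop, for the top slab fit
for n,(x0,y0,f) in {"top":(222,150,6),"scene":(225,165,5.5)}.items():
    for z in(60,70): print(n,z,((proj(C[n],place(SL[n],[(-10,170),(-140,170),(-170,170),(30,170),(180,170)],z))-[x0,y0]+.5)*f-.5).round(0).tolist())
E
```

```text
scene bat in slab x -76.1 y 128.0 yaw 0.76 deg [[0.1, 0.3], [0.3, -0.1], [0.1, -0.0], [-0.7, -0.2]]
top bat in slab x -75.8 y 129.7 yaw -0.49 deg [[-0.0, -0.1], [-0.4, 0.0], [-0.2, -0.1], [0.6, 0.2]]
top 60 [[152.0, 230.0], [200.0, 456.0], [211.0, 509.0], [138.0, 162.0], [85.0, -90.0]]
top 70 [[150.0, 227.0], [198.0, 454.0], [209.0, 508.0], [136.0, 158.0], [83.0, -95.0]]
scene 60 [[553.0, 312.0], [433.0, 122.0], [407.0, 81.0], [593.0, 375.0], [752.0, 627.0]]
scene 70 [[554.0, 300.0], [434.0, 110.0], [408.0, 69.0], [594.0, 363.0], [754.0, 616.0]]
```

```bash
python3 - <<'E'
from h import *
C=cams();s=np.arange(-8,8.01,.25)
def prof(n,xs,z):
    g=cv2.cvtColor(C[n]["img"],cv2.COLOR_BGR2GRAY).astype(np.float32);out=[]
    for x in xs:
        uv=np.float32(proj(C[n],place(SL[n],[(x,170+k) for k in s],z)))
        out.append(cv2.remap(g,uv[None,:,0].copy(),uv[None,:,1].copy(),cv2.INTER_CUBIC)[0])
    return np.array(out)
for n in C:
    e=prof(n,np.arange(0,170,3),60);d=-np.diff(e,axis=1);w=np.clip(d,0,None)
    m=s[:-1]+.125
    print(n,"edge median offs",np.round(np.median(m[np.abs(d).argmax(1)]),2),"mean profile",s[:-1][np.abs(np.diff(e.mean(0))).argmax()])
    xs=np.arange(-135,-15,5);l=prof(n,xs,70);off=s[l.argmin(1)]
    print(" line",dict(zip(xs.tolist(),off.tolist())))
E
```

```text
scene edge median offs 3.62 mean profile -1.0
 line {-135: 6.25, -130: 7.25, -125: 8.0, -120: 8.0, -115: 6.75, -110: 4.25, -105: 1.75, -100: -0.75, -95: -6.0, -90: -2.0, -85: -8.0, -80: -0.75, -75: -0.75, -70: -0.75, -65: -1.5, -60: -1.25, -55: -1.5, -50: -1.0, -45: -1.25, -40: -1.25, -35: -1.0, -30: -1.75, -25: -1.25, -20: -1.25}
top edge median offs 0.12 mean profile 0.25
 line {-135: 0.25, -130: -0.5, -125: -0.5, -120: 0.25, -115: -0.5, -110: -0.75, -105: -0.5, -100: -0.75, -95: -0.5, -90: -0.25, -85: -0.5, -80: -0.5, -75: -1.25, -70: 0.25, -65: -0.5, -60: -0.5, -55: 0.25, -50: 0.0, -45: -0.25, -40: 0.0, -35: -3.0, -30: -8.0, -25: -8.0, -20: -0.25}
```

The top view puts the pencil line 0.3–0.8 mm inside the edge, and the scene view 0.2–1.2 mm inside. It is parallel to the edge, and no further push is needed.

```bash
python3 -c "
from rig import env
print(env.hand_in(),env.state()['time'])"
```

```text
the job is handed in; nothing more can be done
the job is handed in; nothing more can be done
```

The plywood bat with the cup is at the slab's left edge, with its pencil line over the edge to within about 1 mm. I pushed its right-hand end with both fingertips, turning it about 10° square on the way. The hand was then drawn back and raised clear before I handed the job in, at about 7 s on the robot's clock.

- **Line position:** profiles across the line put it about 0.5 mm short of the edge in the top view and about 1.2 mm short in the scene view. The corner fits gave 0.3 mm and 2.0 mm short.
- **Squareness:** the two corner fits disagreed in sign, −0.5° from the top view and +0.8° from the scene view. In the top view the line ran parallel to the edge.
- **Scene-view edge reading:** automatic edge finding was unreliable in the scene view (3.6 mm against −1.0 mm), so its figures rest on my hand-read slab corners.
- **Other things:** the cup rode along upright. The round bat and bowl looked unmoved in the last crops; the table items were not in them, but the arm went nowhere near them at low height. Pushing force was about 4 N.

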